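Hold the prism in the lamp beam to turn the light down onto the light meter

ROBOT

A 7-joint arm with a two-finger parallel gripper is mounted at the origin on the work surface. World frame = base frame: x ahead of the robot, y to its left, z up, the work surface at z = 0. Lengths are in m, angles in rad, forces in N, time in s.
With the tool pointing down it reaches from about 0.425 to 0.825 m from the base axis. Payload 3.6 kg.
Tool frame: the origin (TCP) lies at the very end of the fingers, on their centre line; the grasp point (between the pads) lies bot.grip_point_offset behind it (bot.grip_point_offset is the distance from the TCP to the grasp point, in m); z points along the fingers, y is the line along which they close (so a half turn about z gives the same grasp; the last joint's range is limited). The gripper opens to 85 mm and grips with 20 to 120 N. Pads are 22 mm wide; open, the fingers measure 114 mm over their backs; the gripper's body (76 mm by 85 mm) begins 54 mm behind the grasp point. The pads swing forward as they close: fully open they stand 13 mm farther back than shut.
Start: joints at [-1.335, 0.615, -0.013, 1.423, 0.008, 1.103, -0.04], TCP at [0.168, 0.628, 0.21] pointing down, gripper open.
Joint ranges: [-3.12, 3.12], [-0.3, 2.06], [-1.34, 1.32], [0.26, 2.42], [-1.36, 4.5], [0.01, 1.98], [-2.84, 2.84]. Speed limits (rad/s): [2.79, 2.79, 3.14, 3.14, 3.14, 3.14, 3.14].

INTERFACE

Orientations are given as [roll, pitch, yaw] about the fixed x, y, z axes, in that order (R = Rz(yaw) Ry(pitch) Rx(roll)).
In Python, from plant import bot gives the robot as it stands. The module is installed in compiled form; this text tells all that it offers. Calls block until the motion is done:
- bot.move_ptp(position, orientation): joint-space move of the TCP to a pose.
- bot.servo_line(position, rot=None, velocity=0.15, threshold=None): straight line of the TCP; rot=None keeps the orientation; velocity is the mean speed in m/s. With threshold (N) it stops when the force on the tool has changed by that much, and returns True; else False.
- bot.move_j(angles): joint-space move.
- bot.command_gripper(opening): finger opening in m; the grip force is fixed at half the most; returns when the fingers have stopped.
- bot.pause(seconds).
- bot.inverse_kinematics(position, orientation): joint angles nearest the present ones, or None.
- bot.get_obs(): the state.
- bot.grab_frame(name): name is "side" or "top"; returns a dict with "frame" (420x560x3 uint8, red, green, blue), "K" (3x3 intrinsics, pixels), "xyz" and "attitude" of the camera in the world. Camera axes: x right, y down, z forward; pixel columns grow to the right and rows downward; lengths in m; the calibration is good to about 2 mm. A picture is of the moment at which its call begins. There is no depth.
A pose or a line that the arm cannot do raises bot.IKError and nothing moves.
- bot.job_done(): hands the job in; it is judged then, once.
Trained networks look in the newest picture that a camera, given by its name, has taken for a name from the list of things; names that differ only in an ending like _2 or _b are one class to them, and where a whole thing is asked for, a point or a joint stands for the part that bears it (a point fixed in the world has none). Each returns a list of dicts, best first, with "p" (0 to 1); they miss things now and then, are a little off and sometimes report something else, mostly with a low value. They report only what shows in the picture. A call takes as long as a camera call. They do not tell look-alikes from the thing itself.
- bot.boxes_of(camera, thing): "box" ([left, top, right, bottom] in pixels, round what is visible of it).
- bot.landmark_of(camera, thing): "uv" ([column, row] in pixels: a listed point, or the origin of a listed thing).
The state is a dict: "time_s": time; "joints": joint angles; "qvel": joint speeds; "joint_efforts": joint torques, N m; "eef_pos": TCP position; "tcp_rot": TCP orientation; "ft_force": force on the tool from outside, world axes, zero at the start; "wrist_torque": the same for the moment, N m; "width": finger opening in m; "gripper_force": force on a finger pad.
Only numpy, scipy, OpenCV 4.12 (cv2) and the standard library are available. Lean on these libraries where they do the work, as an engineer would, in place of code of your own. Each camera call takes 0.05 s, during which the arm holds its last target. There are 200 camera calls.

TASK

Pick the right-angle glass prism out of the kit tray by its two frosted triangular ends only, so that the fingers never touch its clear polished faces, and turn it until its upright clear face looks squarely at the lamp. Hold it level and still in the light path directly above the white dome of the light sensor, with the middle of its sloping face on the beam, so that it turns the beam down onto the dome. Finish while still holding it there in the air, clear of the bench; do not knock the bench or disturb the other glass pieces.

Things in the scene. Friction and masses are not known exactly. Their poses are not given: they have to be found in the camera images.
- bench: Optical bench, fixed; place and heading differ each time: aluminium rail 440 mm long with riders for the sensor, iris and lamp. Origin on the table under the sensor's centre; +x runs along the rail from sensor to lamp, z up. The beam runs level along the rail, lamp to sensor, 135 mm above the table. A light meter (130 x 64 x 26 mm) lies on the table 75 to 205 mm from the origin on the -x side.
- dome_top (a point): Top of the sensor's white dome, 79 mm above the table, looking up. The dome is 24 mm across, on a black puck 58 mm across and a round plate 68 mm across.
- iris (a point): Centre of the iris diaphragm, on the beam: an upright grey disc 72 mm across and 8 mm thick with a small glowing hole, 165 mm from the sensor's centre along the rail; its little handle reaches 191 mm above the table.
- lamp (a point): Middle of the lamp's lens, on the beam, 220 mm from the sensor's centre along the rail. The black round lamp (72 mm across, up to 171 mm above the table) reaches on from here to 357 mm.
- beam_spot (a point): Point on the beam's axis straight above the middle of the sensor's dome, 135 mm above the table; axes as those of the bench (+x towards the lamp). The middle of the prism's sloping face (prism_mid) belongs here.
- tray: Kit tray, fixed, 296 x 296 mm; place and heading differ each time. Foam floor 8 mm above the table, plywood rim 15 mm high above the table. Origin on the table under its centre, z up. Four loose glass pieces lie on its floor, one in each quarter, about 120 mm apart.
- prism_mid (a point): Right-angle glass prism, loose, 0.1 kg: legs 40 mm, 50 mm long. It lies on a clear leg face; the other leg face stands upright, the third slopes down from its top at 45 degrees. The point is the middle of the sloping face: half-way up (20 mm), along, and across the 40 mm footprint. +x: squarely out of the upright face; y: along its length; z: up. The frosted ends are at y = +/-25 mm.
- prism_face (a point): Middle of the prism's upright clear face, 20 mm on from prism_mid along +x; same axes. It must look at the lamp. The frosted end triangles are 40 mm high at this face and run out to nothing 40 mm behind it; the centre of mass lies 13 mm behind it, 13 mm above the underside.
- roof_prism_mid (a point): Bystander: an equilateral glass prism with frosted ends, sides of 30 mm, 50 mm long along its y, 26 mm high, lying on one face with an edge on top; the point is at its middle, half-way up. Leave it alone.
- block_mid (a point): Bystander: a flat clear glass block 60 x 40 x 18 mm (x, y, z); the point is at its middle. Leave it alone.
- half_disc_mid (a point): Bystander: a flat clear glass half-disc, 60 mm across its straight side (along its y), 30 mm the other way, 18 mm thick; the point is near its middle, half-way up. Leave it alone.
Not all that is in view belongs to the job. Leave any red look-alike of the part that bears prism_mid alone.

How it is judged:
By the outcome, as a careful person would: the job done as asked, in the order asked, and still so for the second after the job is handed in, while the arm keeps its last pose, push and grip.
It also fails if it takes over 50 s, if anything falls off the work surface, if the arm or the gripper's body presses on something with over 40 N, if the wrist force passes 120 N, or if a joint passes its speed limit or range.

## Working session

There is one attempt and no reset: what is moved stays moved. The work goes in short steps, each a Python script; the robot and the scene stay as the last script left them, time stands still between calls to the robot, and variables do not carry over. Pictures are saved under pics/ and viewed, at most 10 in all, crops included, and the job is handed in when it is done.

```bash
mkdir -p pics
cat > h.py <<'E'
from plant import bot
import numpy as np, cv2
from scipy.spatial.transform import Rotation as R
def cam(n):
    f=bot.grab_frame(n); a=np.array(f['attitude'],float)
    f['R']=a if a.shape==(3,3) else R.from_euler('xyz',a).as_matrix()
    f['xyz']=np.array(f['xyz']);f['K']=np.array(f['K']);return f
def ray(f,uv):
    d=f['R']@np.linalg.inv(f['K'])@np.array([uv[0],uv[1],1.]);return d/np.linalg.norm(d)
def atz(f,uv,z):
    d=ray(f,uv);return f['xyz']+d*(z-f['xyz'][2])/d[2]
def tri(fs,uvs):
    A=0;b=0
    for f,uv in zip(fs,uvs):
        d=ray(f,uv);P=np.eye(3)-np.outer(d,d);A=A+P;b=b+P@f['xyz']
    return np.linalg.solve(A,b)
def proj(f,p):
    c=f['K']@(f['R'].T@(np.asarray(p)-f['xyz']));return c[:2]/c[2]
def save(f,n): cv2.imwrite('pics/'+n,cv2.cvtColor(f['frame'],cv2.COLOR_RGB2BGR))
E
python3 - <<'E'
from h import *
np.set_printoptions(precision=3,suppress=True)
F={n:cam(n) for n in('side','top')}
for n,f in F.items(): save(f,n+'0.png'); print(n,f['xyz'],f['attitude'],f['K'].tolist())
Z=dict(bench=0,dome_top=.079,iris=.135,lamp=.135,beam_spot=.135,tray=0,prism_mid=.028,prism_face=.028,roof_prism_mid=.021,block_mid=.017,half_disc_mid=.017)
for t,z in Z.items():
    for n in F:
        for r in bot.landmark_of(n,t)[:3]: print(t,n,np.round(r['uv'],1),round(r['p'],2),atz(F[n],r['uv'],z))
print(bot.get_obs(),bot.grip_point_offset)
E
```

```text
side [ 0.201 -0.639  0.542] [-2.068 -0.004 -0.552] [[411.85634092889825, 0.0, 273.18662477876035], [0.0, 411.85634092889825, 200.6614678266712], [0.0, 0.0, 1.0]]
top [0.455 0.017 1.141] [-3.015  0.009 -1.593] [[456.21202230212737, 0.0, 280.6293824628108], [0.0, 456.21202230212737, 209.47380569336022], [0.0, 0.0, 1.0]]
bench side [291.3 337. ] 0.81 [ 0.497 -0.223  0.   ]
bench top [380.6 248.2] 0.79 [ 0.497 -0.222  0.   ]
dome_top side [298.2 301.8] 0.74 [ 0.504 -0.227  0.079]
dome_top top [386.9 245.8] 0.61 [ 0.499 -0.221  0.079]
iris side [356.8 232.4] 0.96 [ 0.663 -0.182  0.135]
iris side [293.3 335.1] 0.16 [ 0.427 -0.325  0.135]
iris top [369.9 174. ] 0.93 [ 0.658 -0.178  0.135]
lamp side [374.7 224.1] 0.67 [ 0.711 -0.178  0.135]
lamp top [363.7 149.4] 0.57 [ 0.715 -0.167  0.135]
beam_spot top [391.1 242.3] 0.68 [ 0.504 -0.218  0.135]
tray side [221.1 218.8] 0.82 [0.562 0.197 0.   ]
tray top [213.5 221.7] 0.97 [0.573 0.194 0.   ]
prism_mid side [258.1 260.8] 0.81 [ 0.537 -0.038  0.028]
prism_mid top [232.1 250.6] 0.54 [0.498 0.145 0.028]
prism_face side [248.6 263. ] 0.89 [ 0.517 
[... 362 characters left out ...]
op [193.3 196.1] 0.97 [0.636 0.242 0.017]
block_mid top [238.6 200.4] 0.15 [0.623 0.129 0.017]
half_disc_mid side [193.4 210.5] 0.76 [0.508 0.245 0.017]
half_disc_mid top [188.6 250.4] 0.69 [0.501 0.253 0.017]
{'time_s': 1.2, 'joints': array([-1.336,  0.615, -0.013,  1.423,  0.008,  1.103, -0.04 ]), 'qvel': array([ 0.001,  0.   ,  0.   , -0.001,  0.001,  0.002, -0.001]), 'joint_efforts': array([ -0.001, -46.91 ,   0.259, -17.134,   0.01 ,   0.002,  -0.   ]), 'eef_pos': array([0.168, 0.628, 0.21 ]), 'tcp_rot': array([-3.142, -0.   ,  2.88 ]), 'ft_force': array([ 0.014,  0.191, -0.408]), 'wrist_torque': array([ 0.034, -0.001, -0.018]), 'gripper_force': 0.0, 'width': 0.08562365473063058} 0.0187
```

Run:
```python
import cv2
s=cv2.imread('pics/side0.png');t=cv2.imread('pics/top0.png')
a=cv2.resize(t[190:290,160:320],(800,500),interpolation=cv2.INTER_CUBIC);cv2.imwrite('pics/c1.png',a)
b=cv2.resize(s[180:300,160:320],(800,600),interpolation=cv2.INTER_CUBIC);cv2.imwrite('pics/c2.png',b)
```

```text
(no output)
```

View pics/top0.png

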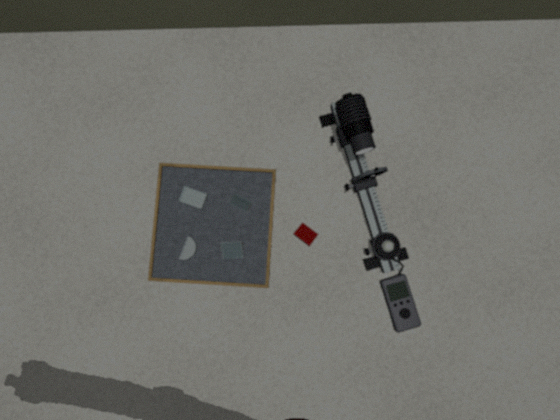

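View pics/c1.png

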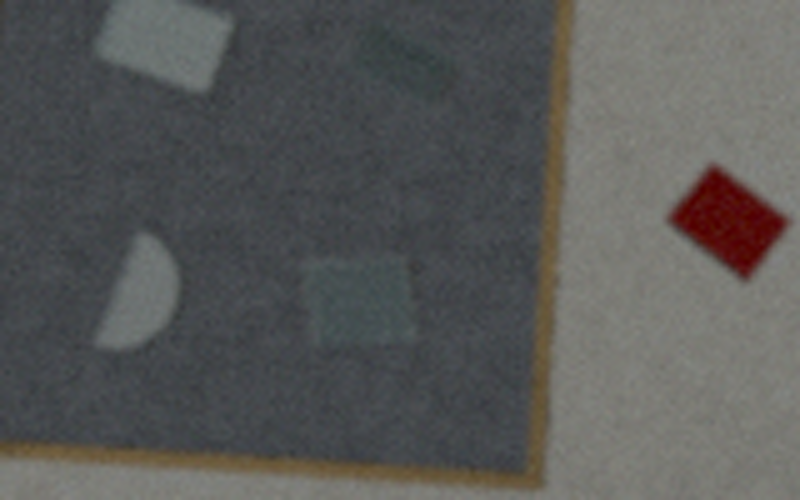

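View pics/c2.png

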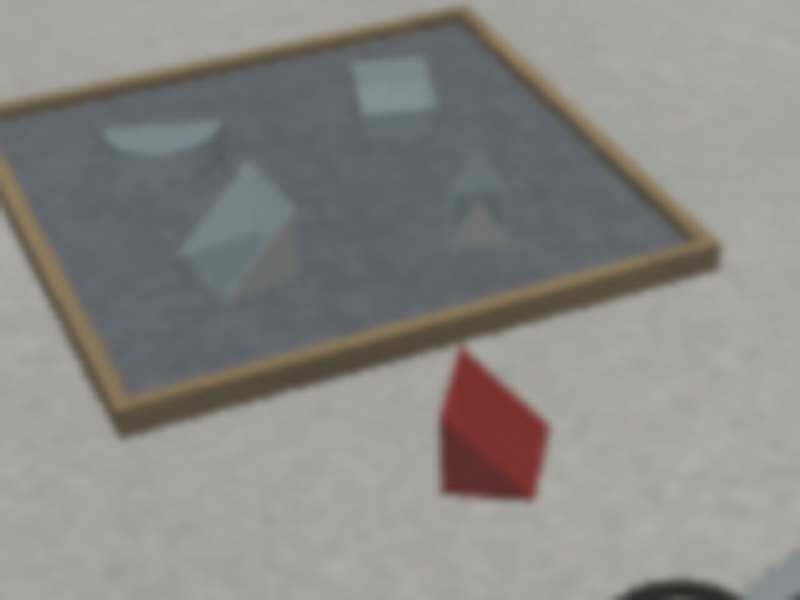

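View pics/side0.png

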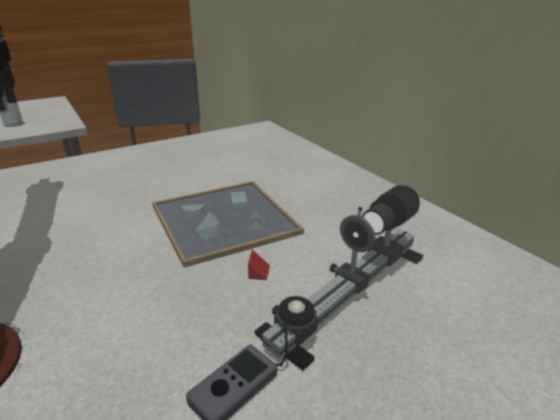

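The top view shows the clear right-angle prism at (231,250), the bench sensor at (387,246), and the lamp at (353,120). 

These could be mistaken for the target:
- **Red look-alike:** top (305,234), side (258,266), off the tray.
- **Roof prism:** top (242,201), side (255,220).
- **Clear right-angle prism:** side (208,226), top (231,250). This is my choice. In the side crop its frosted end faces the camera and its upright edge is on the right, so its face looks towards world +x.

Next I fit the poses from the corners and landmarks.

```bash
cat > fit.py <<'E'
from h import *
from scipy.optimize import least_squares
def fit(obs,x0):   # obs: (frame, local point, uv)
    def res(x):
        c,s=np.cos(x[2]),np.sin(x[2])
        return np.concatenate([proj(f,[x[0]+c*p[0]-s*p[1],x[1]+s*p[0]+c*p[1],p[2]])-uv for f,p,uv in obs])
    r=least_squares(res,x0,loss='soft_l1');return r.x,r.fun.reshape(-1,2)
E
python3 - <<'E'
from fit import *
np.set_printoptions(precision=3,suppress=True)
F={n:cam(n) for n in('side','top')}
u=lambda c,o:np.array(o)+(np.array(c)+.5)/5-.5
T,S=F['top'],F['side'];t=(160,190);s=(160,180)
ob=[(T,(.02,.025,.048),u((303,260),t)),(T,(.02,-.025,.048),u((407,255),t)),(T,(-.02,-.025,.008),u((415,342),t)),(T,(-.02,.025,.008),u((315,346),t)),
(S,(.02,-.025,.048),u((295,208),s)),(S,(.02,.025,.048),u((248,162),s)),(S,(-.02,-.025,.008),u((232,300),s)),(S,(-.02,.025,.008),u((180,252),s)),(S,(.02,-.025,.008),u((300,280),s))]
for o in (ob,ob[:4],ob[4:]):
    x,r=fit(o,[.51,.145,0]);print('prism',x);print(r.round(1).tolist())
L=dict(bench=(0,0,0),dome_top=(0,0,.079),iris=(.165,0,.135),lamp=(.22,0,.135),beam_spot=(0,0,.135))
bo=[]
for k in range(4):
    for n in F:
        f=cam(n)
        for th,p in L.items():
            q=bot.landmark_of(n,th)
            if q and q[0]['p']>.4: bo.append((f,p,np.array(q[0]['uv'])))
for o in (bo,[b for b in bo if b[0]['xyz'][2]>1],[b for b in bo if b[0]['xyz'][2]<1]):
    x,r=fit(o,[.5,-.225,.25]);print('bench',x,len(o),np.abs(r).mean(0))
x,r=fit(bo,[.5,-.225,.25]);
for b,q in list(zip(bo,r))[:12]: print(b[1],b[0]['xyz'][2].round(1),q.round(1))
# rail bodies for a visual check
i=T['frame'].copy()
c,s_=np.cos(x[2]),np.sin(x[2])
for p in [(0,0,.079),(.165,0,.135),(.22,0,.135),(.357,0,.135),(.357,.036,.135),(.357,-.036,.135),(.22,.036,.135),(.22,-.036,.135),(-.075,.032,.026),(-.075,-.032,.026),(-.205,.032,.026),(-.205,-.032,.026),(.165,.036,.135),(.165,-.036,.135)]:
    v=proj(T,[x[0]+c*p[0]-s_*p[1],x[1]+s_*p[0]+c*p[1],p[2]]);i[int(round(v[1])),int(round(v[0]))]=(0,255,0)
cv2.imwrite('pics/b1.png',cv2.cvtColor(cv2.resize(i[80:340,300:450],(346,600),interpolation=cv2.INTER_NEAREST),cv2.COLOR_RGB2BGR))
E
```

```text
prism [0.501 0.145 0.016]
[[0.3, -0.6], [0.3, -0.4], [0.7, -0.7], [0.5, -0.7], [-0.4, -0.8], [-0.2, -0.7], [-2.5, 0.4], [-0.7, 0.1], [-0.4, -0.6]]
prism [0.5   0.146 0.012]
[[-0.1, -0.0], [-0.1, 0.2], [0.2, -0.0], [0.0, -0.2]]
prism [0.502 0.143 0.033]
[[0.4, -0.6], [0.3, -0.4], [-1.6, 0.8], [-0.1, 0.6], [0.4, -0.4]]
bench [ 0.501 -0.221  0.244] 37 [ 8.446 10.598]
bench [ 0.5   -0.22   0.255] 19 [2.077 4.604]
bench [ 0.502 -0.222  0.233] 18 [14.447 16.599]
(0, 0, 0) 0.5 [0.4 0.5]
(0, 0, 0.079) 0.5 [-0.9 -1.8]
(0.165, 0, 0.135) 0.5 [  63.2 -106.4]
(0.22, 0, 0.135) 0.5 [-1.3 -2.2]
(0, 0, 0) 1.1 [-0.2 -0.2]
(0, 0, 0.079) 1.1 [-0.3 -0.8]
(0.165, 0, 0.135) 1.1 [ 1.4 -1. ]
(0.22, 0, 0.135) 1.1 [ 2.6 -1.1]
(0, 0, 0.135) 1.1 [23.  68.5]
(0, 0, 0) 0.5 [-0.9 -1.4]
(0, 0, 0.079) 0.5 [-0.6  2. ]
(0.165, 0, 0.135) 0.5 [-2.6  0.3]
```

View pics/b1.png

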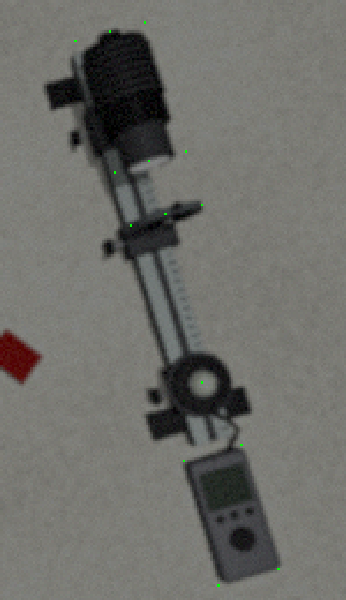

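The prism fit is consistent. On the bench, the lamp's far end sits slightly right of the prediction. I'll refine with outlier rejection and one zoomed composite.

Run:
```python
from fit import *
np.set_printoptions(precision=4,suppress=True)
L=dict(bench=(0,0,0),dome_top=(0,0,.079),iris=(.165,0,.135),lamp=(.22,0,.135),beam_spot=(0,0,.135))
bo=[];nm=[];F={}
for k in range(6):
    for n in ('side','top'):
        f=F[n]=cam(n)
        for th,p in L.items():
            q=bot.landmark_of(n,th)
            if q: bo.append((f,p,np.array(q[0]['uv'])));nm.append(n+th)
x=np.array([.501,-.221,.24])
for it in range(4):
    _,r=fit(bo,x);c,s=np.cos(x[2]),np.sin(x[2])
    e=np.array([proj(f,[x[0]+c*p[0]-s*p[1],x[1]+s*p[0]+c*p[1],p[2]])-uv for f,p,uv in bo])
    k=np.linalg.norm(e,axis=1)<5
    x,_=fit([b for b,q in zip(bo,k) if q],x)
print(x,k.sum(),len(k))
for n in sorted(set(nm)):
    m=np.array([a==n for a in nm])&k
    if m.any(): print(n,m.sum(),e[m].mean(0))
T,S=F['top']['frame'],F['side']['frame']
z=lambda i,a,b,w,h:cv2.resize(i[b:b+h,a:a+w],(400,300),interpolation=cv2.INTER_CUBIC)
o=np.vstack([np.hstack([z(T,310,85,160,120),z(T,340,220,160,120)]),np.hstack([z(S,320,175,120,90),z(S,240,270,120,90)])])
g=cv2.convertScaleAbs(o,alpha=1.5)
cv2.imwrite('pics/b2.png',cv2.cvtColor(g,cv2.COLOR_RGB2BGR))
```

```text
[ 0.501  -0.2218  0.2451] 48 55
sidebench 6 [-0.8071 -0.7979]
sidedome_top 3 [ 0.1521 -1.5633]
sideiris 6 [-2.1471  0.3273]
sidelamp 5 [-1.1797 -1.848 ]
topbeam_spot 5 [2.0441 0.9234]
topbench 5 [-0.6179 -0.3374]
topdome_top 6 [ 1.7082 -1.2528]
topiris 6 [ 0.6364 -0.8482]
toplamp 6 [ 2.3862 -2.4042]
```

View pics/b2.png

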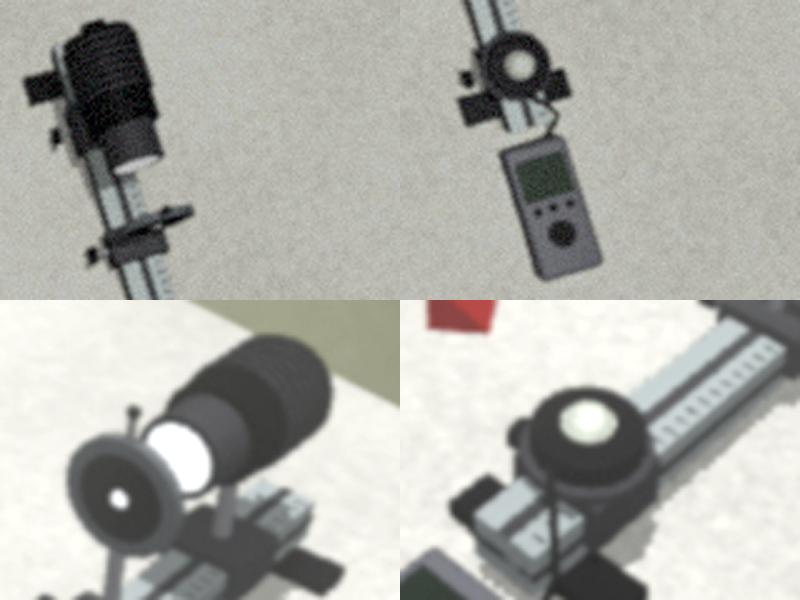

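Run:
```python
from fit import *
np.set_printoptions(precision=4,suppress=True)
T,S=cam('top'),cam('side')
u=lambda c,o,k:np.array(o)+(np.array(c)+.5)/k-.5
a=(310,85);b=(340,220)
N=['dome','domeS','irisS','lens','back','irisT','m1','m2','m3','m4']
ob=[(T,(0,0,.074),u((119,65),b,2.5)),(S,(0,0,.074),u((188,122),(240,270),10/3)),(S,(.161,0,.135),u((119,198),(320,175),10/3)),
(T,(.22,0,.135),u((137,162),a,2.5)),(T,(.35,0,.135),u((98,35),a,2.5)),(T,(.165,0,.135),u((148,224),a,2.5)),
(T,(-.075,.032,.026),u((100,150),b,2.5)),(T,(-.075,-.032,.026),u((167,137),b,2.5)),(T,(-.205,-.032,.026),u((202,263),b,2.5)),(T,(-.205,.032,.026),u((143,279),b,2.5))]
for i in (range(10),[0,1,2,3,4,5],[0,1,2,3],[0,1,2],[6,7,8,9]):
    x,r=fit([ob[j] for j in i],[.5,-.22,.24]);print(x,[(N[j],*q.round(1)) for j,q in zip(i,r)])
print('dome tri',tri([T,S],[ob[0][2],ob[1][2]]))
for p,yaws in(((.508,.145),(.018,.018-np.pi)),((.508,-.22),(.235,.235-np.pi))):
    for y in yaws:
        for z in(.01,.25): print(p,y,z,bot.inverse_kinematics([*p,z],[np.pi,0,y]))
```

```text
[ 0.5003 -0.2245  0.2521] [('dome', np.float64(0.8), np.float64(-0.4)), ('domeS', np.float64(-1.0), np.float64(-2.2)), ('irisS', np.float64(-0.5), np.float64(-0.2)), ('lens', np.float64(0.4), np.float64(0.5)), ('back', np.float64(-0.6), np.float64(-1.9)), ('irisT', np.float64(3.2), np.float64(-1.3)), ('m1', np.float64(0.5), np.float64(0.1)), ('m2', np.float64(-0.9), np.float64(-1.9)), ('m3', np.float64(1.7), np.float64(0.7)), ('m4', np.float64(-0.4), np.float64(1.8))]
[ 0.4998 -0.2261  0.2589] [('dome', np.float64(1.5), np.float64(-0.2)), ('domeS', np.float64(-0.8), np.float64(-1.5)), ('irisS', np.float64(-0.7), np.float64(0.1)), ('lens', np.float64(0.5), np.float64(0.9)), ('back', np.float64(-0.9), np.float64(-1.4)), ('irisT', np.float64(3.5), np.float64(-0.9))]
[ 0.5008 -0.2261  0.2596] [('dome', np.float64(1.4), np.float64(-0.6)), ('domeS', np.float64(-0.2), np.float64(-1.7)), ('irisS', np.float64(-0.3), np.float64(-0.1)), ('lens', np.float64(0.4), np.float64(0.5))]
[ 0.5    -0.2269  0.2574] [('dome', np.float64(1.8), np.float64(-0.3)), ('domeS', np.float64(-0.4), np.float64(-1.3)
[... 310 characters left out ...]
-0.6437  0.7797  0.5137  1.9718 -0.6933  0.5711 -1.2048]
(0.508, 0.145) 0.018 0.25 [-0.8425  0.4772  0.8005  1.7317 -0.3799  1.095  -1.4731]
(0.508, 0.145) -3.1235926535897933 0.01 [-0.286   0.718  -0.0512  1.9606  0.0752  0.4648  1.197 ]
(0.508, 0.145) -3.1235926535897933 0.25 [-0.3837  0.386   0.0922  1.7184 -0.0402  1.0391  1.3109]
(0.508, -0.22) 0.235 0.01 [ 0.1289  0.7749  0.3832  1.8981 -0.5097  0.5658 -0.4856]
(0.508, -0.22) 0.235 0.25 [-0.2662  0.6276  1.0949  1.668  -0.59    1.2172 -0.3704]
(0.508, -0.22) -2.9065926535897932 0.01 [ 0.465   0.7448 -0.15    1.8872  0.2038  0.5242  1.9831]
(0.508, -0.22) -2.9065926535897932 0.25 [-0.0314  0.4801  0.6213  1.6616 -0.3066  1.099   2.4831]
```

```bash
cat > g.py <<'E'
from fit import *
np.set_printoptions(precision=4,suppress=True)
P=np.array([.501,.145]);py=.018
B=np.array([.5005,-.2245]);by=.252
d=lambda a:np.array([np.cos(a),np.sin(a)])
O=lambda y:[np.pi,0,y-np.pi]
E
python3 - <<'E'
from g import *
g=P+.007*d(py)
bot.move_ptp([*g,.2],O(py))
bot.servo_line([*g,.07],velocity=.2)
print(bot.servo_line([*g,.0105],velocity=.06,threshold=6))
o=bot.get_obs();print(o['eef_pos'],o['ft_force'],o['time_s'])
for n in('side','top'): save(cam(n),n+'1.png')
s=cv2.imread('pics/side1.png');t=cv2.imread('pics/top1.png')
cv2.imwrite('pics/c3.png',np.hstack([cv2.resize(i,(400,400),interpolation=cv2.INTER_CUBIC) for i in(s[170:270,150:250],t[190:290,180:280])]))
E
```

```text
False
[0.5083 0.1452 0.0108] [-1.2138 -0.0741 -0.1552] 11.4583
```

View pics/c3.png

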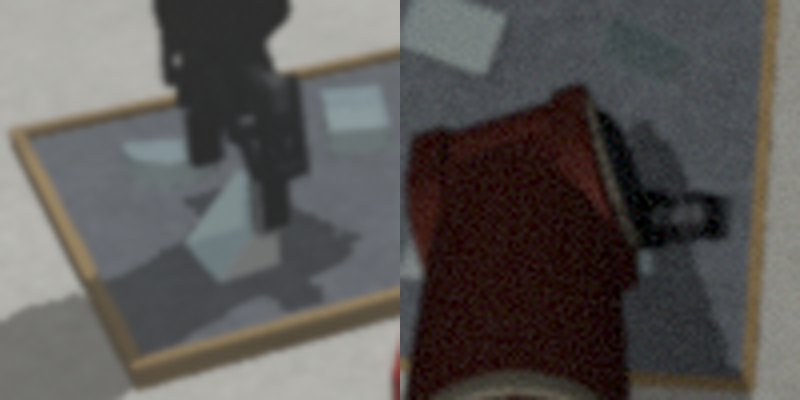

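The fingers straddle the two frosted ends, with the near finger at side crop (272,210), and nothing is touched. I'll close and lift.

Run:
```python
from g import *
bot.command_gripper(.04)
o=bot.get_obs();print(o['width'],o['gripper_force'],o['ft_force'],o['eef_pos'])
p=o['eef_pos']
bot.servo_line([p[0],p[1],.2],velocity=.12)
o=bot.get_obs();print(o['width'],o['gripper_force'],o['ft_force'],o['time_s'])
t=B+.007*d(by)
bot.move_ptp([*t,.2],O(by))
bot.servo_line([*t,.135],velocity=.1)
o=bot.get_obs();print(o['width'],o['eef_pos'],o['tcp_rot'],o['time_s'])
for n in('side','top'): save(cam(n),n+'2.png')
s=cv2.imread('pics/side2.png')
cv2.imwrite('pics/c4.png',cv2.resize(s[220:340,230:370],(700,600),interpolation=cv2.INTER_CUBIC))
```

```text
0.04756632021487072 60.68057298660278 [-1.6132 -0.7193  5.8707] [0.5082 0.1451 0.0113]
0.047333051481874326 61.65389657020569 [ 0.8814 -0.0014 -1.1773] 13.75
0.04722588033492622 [ 0.5079 -0.2228  0.1355] [-3.1409  0.0011 -2.8892] 15.925
```

View pics/c4.png

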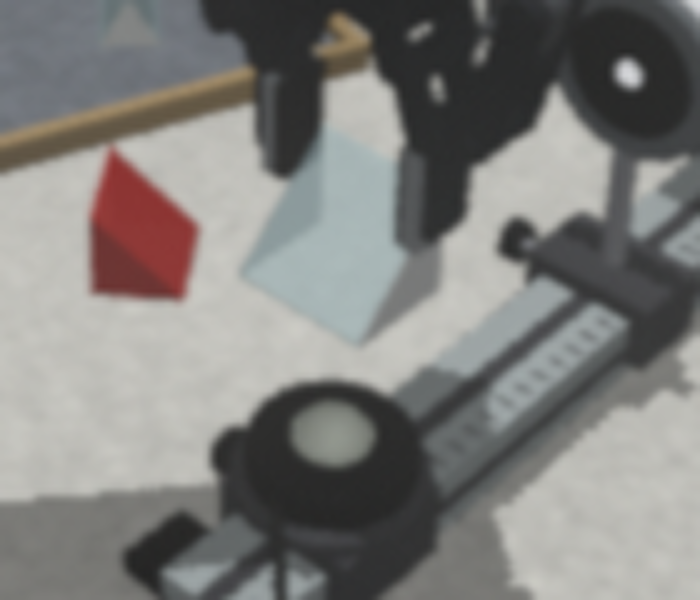

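The prism is held by its ends. In the crop its near tip is at (360,345), its far tip at (242,272), and the near lower upright corner at (440,292). I'll compare these with the prediction for the in-hand pose.

Run:
```python
from g import *
S=cam('side')
o=bot.get_obs();p=o['eef_pos'];yaw=o['tcp_rot'][2]+np.pi
u=lambda c:np.array((230,220))+(np.array(c)+.5)/5-.5
m=np.array([*(p[:2]-.007*d(yaw)),p[2]+.0167])
V=[(-.02,-.025,-.02),(-.02,.025,-.02),(.02,-.025,-.02)]
M=[u((360,345)),u((242,272)),u((440,292))]
f=lambda x:np.concatenate([proj(S,m+[x[0],x[1],x[2]]+R.from_euler('zy',[yaw+x[3],x[4]]).apply(v))-q for v,q in zip(V,M)])
print(yaw,m,f(np.zeros(5)).reshape(-1,2))
# free shift along prism x, z and pitch (what a grasp can alter)
g=lambda a:f([a[0]*np.cos(yaw),a[0]*np.sin(yaw),a[1],0,a[2]])
r=least_squares(g,[0,0,0]);print(r.x,r.fun.reshape(-1,2))
x=R.from_euler('xyz',o['tcp_rot']).as_matrix();print(x)
dome=(B[0],B[1],.079);print('dome side uv',proj(S,dome), 'seen', u((333,415)))
```

```text
0.2520044936207113 [ 0.5011 -0.2247  0.1525] [[-1.186   0.4533]
 [-1.8152  0.2599]
 [-0.4231 -1.1965]]
[ 0.0046 -0.0028  0.067 ] [[ 0.046   0.2735]
 [-0.5014 -0.265 ]
 [ 0.5393  0.0194]]
[[-0.9684 -0.2493  0.0017]
 [-0.2493  0.9684 -0.0007]
 [-0.0014 -0.001  -1.    ]]
dome side uv [295.2015 301.6783] seen [296.2 302.6]
```

The residuals are at the pixel level, but they hint at up to 3–4° of pitch in the hand. I'll bring the prism closer to the side camera, end-on, and measure it there.

Run:
```python
from g import *
p=bot.get_obs()['eef_pos']
bot.servo_line([p[0],p[1],.22],velocity=.2)
bot.move_ptp([.37,-.36,.26],O(-.3)); bot.pause(.3)
S=cam('side');fr=np.mean([S['frame'].astype(float)]+[cam('side')['frame'] for _ in range(11)],axis=0)
np.save('avg.npy',fr)
o=bot.get_obs();p=o['eef_pos'];yaw=o['tcp_rot'][2]+np.pi
m=np.array([*(p[:2]-.007*d(yaw)),p[2]+.0167])
c=proj(S,m).round().astype(int);print(p,o['tcp_rot'],c,o['time_s'],o['width'])
a,b=c[0]-50,c[1]-37;print('off',a,b)
i=cv2.resize(fr[b:b+75,a:a+100].astype(np.uint8),(800,600),interpolation=cv2.INTER_CUBIC)
cv2.imwrite('pics/c5.png',cv2.cvtColor(cv2.convertScaleAbs(i,alpha=1.3),cv2.COLOR_RGB2BGR))
for v in [(-.02,-.025,-.02),(-.02,.025,-.02),(.02,-.025,-.02),(.02,.025,.02),(.02,-.025,.02)]:
    print(v,(proj(S,m+R.from_euler('z',yaw).apply(v))-[a,b]+.5)*8-.5)
```

```text
[ 0.3699 -0.36    0.26  ] [-3.1416  0.      2.8415] [263 279] 18.3583 0.047312367059896845
off 213 242
(-0.02, -0.025, -0.02) [288.3415 589.3451]
(-0.02, 0.025, -0.02) [213.8266 326.2373]
(0.02, -0.025, -0.02) [608.5413 531.8165]
(0.02, 0.025, 0.02) [507.1803  35.439 ]
(0.02, -0.025, 0.02) [616.0966 273.402 ]
```

View pics/c5.png

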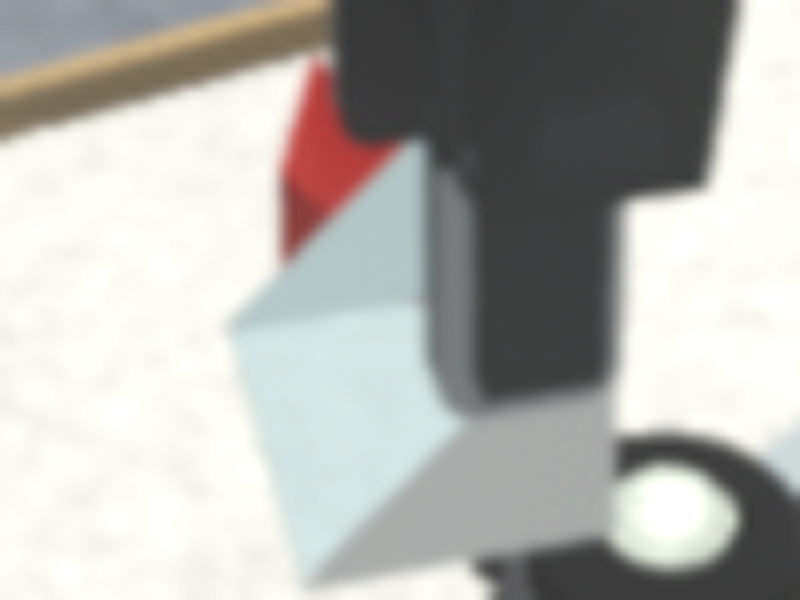

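The near tip is at (305,588), the far tip at (230,328), and the near lower face corner at (612,537). Predicted positions were (288,589), (214,326) and (609,532), so the pitch is small. A sub-pixel fit of the lower edge will give the number.

Run:
```python
from g import *
S=cam('side');g=cv2.GaussianBlur(np.load('avg.npy').mean(2),(0,0),.6)
o=bot.get_obs();p=o['eef_pos'];yaw=o['tcp_rot'][2]+np.pi
m=np.array([*(p[:2]-.007*d(yaw)),p[2]+.0167])
U=[];W=[]
for c in range(255,272):
    col=g[300:322,c];gr=np.diff(col);k=gr.argmax()
    w=np.clip(gr[max(k-2,0):k+3],0,None);U.append(c);W.append(300.5+max(k-2,0)+(w*np.arange(len(w))).sum()/w.sum())
s=np.polyfit(U,W,1);print('edge',s,np.std(np.polyval(s,U)-W),np.round(W,1))
for pt in(-.05,0,.05):
    a,b=[proj(S,m+R.from_euler('zy',[yaw,pt]).apply(v)) for v in((-.02,-.025,-.02),(.02,-.025,-.02))]
    sl=(b-a)[1]/(b-a)[0];print(pt,sl,'row at 262',a[1]+sl*(262-a[0]), 'seen',np.polyval(s,262))
# sloping far-edge slope check: lower-left line near-tip..far-tip and grey/clear boundary not needed
```

```text
edge [ -0.1596 355.2044] 0.3386199172807893 [314.7 314.5 314.4 314.2 313.8 313.6 313.4 313.3 313.1 312.9 312.7 312.6
 312.4 312.2 311.9 312.  313.2]
-0.05 -0.21640750544098356 row at 262 313.13717520350986 seen 313.38212869555457
0 -0.17966731407796166 row at 262 312.81149003874833 seen 313.38212869555457
0.05 -0.1424004089691246 row at 262 312.5044821371222 seen 313.38212869555457
```

A robust slope of about −0.19 to −0.20 puts the pitch within 1°, with the height off by about 0.5 mm, so the prism sits level in the hand. I'll place it at the beam spot.

Run:
```python
from g import *
t=B+.0067*d(by)
bot.move_ptp([*t,.2],O(by))
bot.servo_line([*t,.1185],velocity=.06); bot.pause(1.0)
o=bot.get_obs();print(o['eef_pos'],[*t],o['tcp_rot'],o['width'],o['gripper_force'],o['ft_force'],np.abs(o['qvel']).max(),o['time_s'])
S=cam('side');fr=np.mean([S['frame'].astype(float)]+[cam('side')['frame'] for _ in range(5)],axis=0)
i=cv2.resize(fr[230:335,230:370].astype(np.uint8),(800,600),interpolation=cv2.INTER_CUBIC)
cv2.imwrite('pics/c6.png',cv2.cvtColor(i,cv2.COLOR_RGB2BGR))
m=np.array([*(o['eef_pos'][:2]-.0067*d(by)),o['eef_pos'][2]+.0165])
for v in [(-.02,-.025,-.02),(-.02,.025,-.02),(.02,-.025,-.02),(.02,.025,.02)]:
    print(v,(proj(S,m+R.from_euler('z',by).apply(v))-[230,230]+.5)*5.714-.5)
print('dome',(proj(S,[*B,.079])-[230,230]+.5)*5.714-.5)
```

```text
[ 0.507  -0.2228  0.1185] [np.float64(0.5069883850311953), np.float64(-0.22282941337041134)] [ 3.1416 -0.     -2.8896] 0.047429030757351415 61.73609375953674 [ 0.2684 -0.261  -0.9641] 0.0011562974899558026 21.7417
(-0.02, -0.025, -0.02) [400.0649 391.3522]
(-0.02, 0.025, -0.02) [263.5801 305.488 ]
(0.02, -0.025, -0.02) [494.8135 320.2308]
(0.02, 0.025, 0.02) [362.9545 127.1926]
dome [374.9184 411.9269]
```

View pics/c6.png

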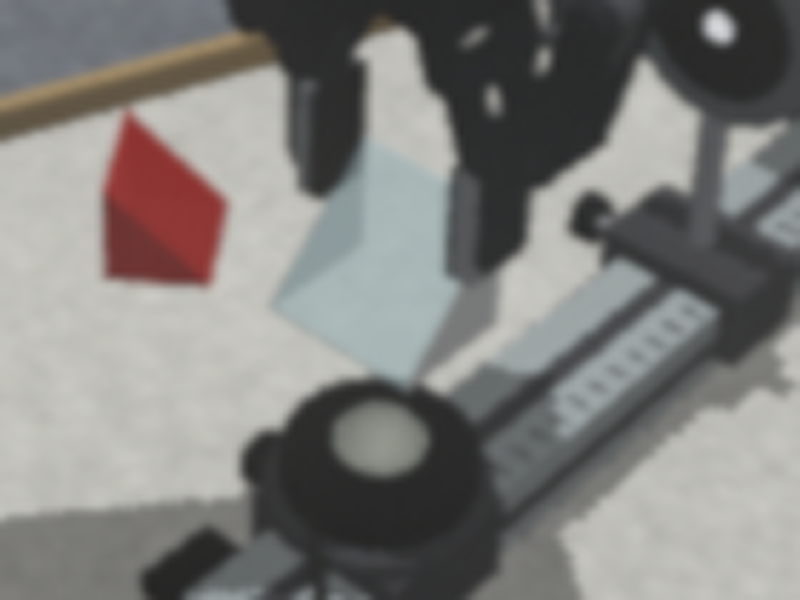

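The prism sits above the dome, which is at (381,440). Its tips are at (407,388) and (273,303). Both dome and prism sit 6–10 crop pixels right of the prediction, the same camera bias, so relative alignment is about 1 mm. I'll hand in now.

```bash
python3 -c "
from plant import bot
print(bot.job_done())"
```

```text
the job is handed in; nothing more can be done
None
```

The job is handed in: the prism is held by its frosted ends, still and level to about 1°, facing the lamp above the dome with about 1 mm estimated alignment; the hand-in returned no verdict.

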